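Sort full and empty reagent jars by feel

TASK

Some of the three identical closed jars on the bench are still full and some are empty: lift each to feel which, then stand every full jar upright in the shallow steel stock tray and every empty one upright in the deeper grey washing-up crate. Set them down gently on the floor of the tray or crate, without dropping or knocking over any, and leave the glassware and mortar standing where they are.

Things in the scene. Friction and masses are not known exactly. Their poses are not given: they have to be found in the camera images.
- jar_1_center (a point): one of three look-alike closed opaque jars, upright: white body 58 mm across and 88 mm high, blue ribbed cap as wide and 24 mm high, 112 mm tall in all; the point is its centre, 56 mm above its foot. A full jar weighs 350 to 490 g, an empty one 60 to 90 g, felt only by lifting. Which are full, and how many (one or two), changes each time and does not go by their numbers
- jar_2_center (a point): one of three look-alike closed opaque jars, upright: white body 58 mm across and 88 mm high, blue ribbed cap as wide and 24 mm high, 112 mm tall in all; the point is its centre, 56 mm above its foot. A full jar weighs 350 to 490 g, an empty one 60 to 90 g, felt only by lifting. Which are full, and how many (one or two), changes each time and does not go by their numbers
- jar_3_center (a point): one of three look-alike closed opaque jars, upright: white body 58 mm across and 88 mm high, blue ribbed cap as wide and 24 mm high, 112 mm tall in all; the point is its centre, 56 mm above its foot. A full jar weighs 350 to 490 g, an empty one 60 to 90 g, felt only by lifting. Which are full, and how many (one or two), changes each time and does not go by their numbers
- stock_tray: the stock tray: a shallow steel tray fixed to the bench, 170 x 120 mm outside (long side along its x), walls 5 mm thick, rim 16 mm high, inner floor 5 mm above its underside and 160 x 110 mm; origin at the centre of its underside, on the bench. It may be on the left or the right of the jars. Two jars fit side by side along its x, for instance 38 mm either side of its centre
- wash_crate: the washing-up crate: a deeper grey plastic box with a small steel wire loop on each short end, fixed to the bench on the other side of the jars, 170 x 120 mm outside (long side along its x), walls 5 mm thick and 50 mm high, inner floor 5 mm above its underside and 160 x 110 mm; origin at the centre of its underside. Two jars fit side by side along its x, for instance 38 mm either side of its centre
- cylinder: bystander among the jars: a slim upright glass measuring cylinder 190 mm tall, tube 32 mm across on a white foot 60 mm across; loose; origin at the centre of its underside
- amber: bystander among the jars: a brown glass bottle with black cap, 62 mm across, 180 mm tall; loose; origin at the centre of its underside
- beaker: bystander among the jars: an open glass beaker 66 mm across, 85 mm tall; loose; origin at the centre of its underside
- mortar: bystander among the jars: a white ceramic mortar 66 mm across the rim, 55 mm tall; loose; origin at the centre of its underside
- erlenmeyer: bystander among the jars: a conical glass flask, 66 mm across its foot narrowing to 34 mm at the neck's lip, 104 mm tall; loose; origin at the centre of its underside

How it is judged:
By the outcome, as a careful person would: the job done as asked, in the order asked, and still so for the second after the job is handed in, with the robot touching nothing.
It also fails if it takes over 72 s, if anything falls off the work surface, if the arm or the gripper's body presses on something with over 40 N, if the wrist force passes 120 N, or if a joint passes its speed limit or range.

ROBOT

A 6-joint arm with a two-finger parallel gripper is mounted at the origin on the work surface. World frame = base frame: x ahead of the robot, y to its left, z up, the work surface at z = 0. Lengths are in m, angles in rad, forces in N, time in s.
With the tool pointing down it reaches from about 0.4 to 0.825 m from the base axis. Payload 7 kg.
Tool frame: the origin (TCP) lies on the mounting face of the last link; the fingertips stand 178 mm ahead of it and the grasp point (between the pads) lies 159 mm ahead of it; z points along the fingers, y is the direction in which the jaws open and shut (so a half turn about z gives the same grasp; the last joint's range is limited). The gripper opens to 88 mm and grips with 3 to 60 N. Pads are 19 mm wide; open, the fingers measure 130 mm over their backs; the gripper's body (78 mm by 193 mm) begins 47 mm behind the grasp point.
Start: joints at [1.433, 0.359, 0.012, 0, -1.224, -0.288], TCP at [0.279, 0.615, 0.405] pointing down, gripper open.
Joint ranges: [-3.07, 3.07], [-1.43, 2.12], [-1.02, 1.25], [-3.03, 1.67], [-3.05, -0], [-3.03, 3.03]. Speed limits (rad/s): [2.39, 2.39, 3.01, 3.14, 3.14, 3.14].

INTERFACE

Orientations are given as a unit quaternion [x, y, z, w].
In Python, from cell import r gives the robot as it stands.
- The arm moves only by the tool carry_out, never from a script. Its argument "series" is a list of rows, each a list of 6 numbers: the shift along the tool's x, y, z in m, then the turn, a rotation vector about the tool's x, y, z in rad. In form: [[x, y, z, rx, ry, rz], ...]. A call has 1 to 10 rows; each row is the pose to reach, as a shift and turn from the pose commanded when the call began, along the tool's axes at that moment; what a row does not reach only later rows make up. A row lasts 1/10 s, in which the tool goes at most 50 mm and 8.59 degrees, less where a joint would pass 70% of its speed; a pose out of reach is approached as far as the arm can. A call with a gripper value outside its range is refused whole. "hand" is the opening, from 0 (shut) to 1 (fully open), set as the call begins (left out, the last holds). The fingers move at their own pace and stop on an object; "squeeze" is the grip in N (left out, the last holds). Time passes only in rows, so rows that repeat a pose let the fingers close. It gives the time, the measured TCP pose, the force and the opening at its end, in the units of the state.
- r.state(): the state, without advancing time (a new reading comes with each control period).
- r.snapshot(name): name is "side" or "top"; returns a dict with "img" (384x512x3 uint8, red, green, blue), "mtx" (3x3 intrinsics, pixels), "pose" (4x4, takes a point from camera to world coordinates). Camera axes: x right, y down, z forward; pixel columns grow to the right and rows downward; lengths in m; the calibration is good to about 2 mm. A picture is of the moment at which its call begins. There is no depth.
- r.hand_in(): hands the job in, once; it reports no verdict.
The state is a dict: "t": time; "q": joint angles; "joint_velocities": joint speeds; "effort": joint torques, N m; "ee_pos": TCP position; "tool_rot": TCP orientation; "contact_force": force on the tool from outside, world axes, zero at the start; "wrist_torque": the same for the moment, N m; "opening": finger opening in m.
Only numpy, scipy, OpenCV 4.12 (cv2) and the standard library are available. Lean on these libraries where they do the work, as an engineer would, in place of code of your own. Each camera call takes 0.05 s, during which the arm holds its last target.

## Working session

There is one attempt and no reset: what is moved stays moved. The work goes in short steps, Python scripts to look and compute and a tool call to move; the robot and the scene stay as the last step left them, time stands still between calls to the robot, and variables do not carry over. Pictures are saved under pics/ and viewed, and the job is handed in when it is done.

Besides the shell and the picture viewer there is one more tool, called as name(argument=value, ...) on one line, values as JSON. carry_out: Moves the arm, as the interface text tells. Its arguments: {"type":"object","properties":{"series":{"type":"array","items":{"type":"array","items":{"type":"number"}}},"hand":{"type":"number"},"squeeze":{"type":"number"}},"required":["series"]}

```bash
ls; mkdir -p pics; python3 - <<'E'
from cell import r
import cv2
s=r.state();print(s)
for n in("side","top"):
    d=r.snapshot(n);cv2.imwrite(f"pics/{n}0.png",cv2.cvtColor(d["img"],cv2.COLOR_RGB2BGR));print(n,d["mtx"],d["pose"])
E
```

```text
pics
{'t': 0.0, 'q': array([ 1.43307990e+00,  3.59389471e-01,  1.10361937e-02, -3.54596809e-04,
       -1.22411833e+00, -2.88103332e-01]), 'joint_velocities': array([ 3.35795200e-04, -3.28615731e-05, -3.13003727e-04, -1.39579937e-03,
       -1.09046486e-03,  1.07695908e-04]), 'effort': array([-7.85475295e-04, -5.82718956e+01,  2.93055832e+01,  6.99716449e+00,
        6.88796034e-03, -1.61645589e-04]), 'ee_pos': array([0.27873647, 0.61453359, 0.40371011]), 'tool_rot': array([ 9.77407064e-01, -2.11363907e-01, -1.03303043e-04,  8.47796184e-04]), 'contact_force': array([-0.14759597, -0.08849017, -0.30380759]), 'wrist_torque': array([-0.06244681,  0.00889218,  0.02885939]), 'opening': 0.08739219780655687}
side [[366.58929101   0.         258.15121575]
 [  0.         366.58929101 189.51466924]
 [  0.           0.           1.        ]] [[ 0.77532401 -0.39709073  0.49111264  0.05153251]
 [-0.63127618 -0.51071734  0.5836593  -0.61672625]
 [ 0.01905404 -0.76255278 -0.64664534  0.72694921]
 [ 0.          0.          0.          1.        ]]
top [[364.80990532   0.         254.87368297]
 [  0.         364.80990532 189.66418298]
 [  0.           0.           1.        ]] [[ 1.87788301e-03 -9.87853832e-01  1.55374647e-01  4.26251712e-01]
 [-9.99933729e-01 -9.01622695e-05  1.15121189e-02 -1.89716474e-02]
 [-1.13582819e-02 -1.55385969e-01 -9.87788535e-01  1.02058274e+00]
 [ 0.00000000e+00  0.00000000e+00  0.00000000e+00  1.00000000e+00]]
```

View pics/side0.png

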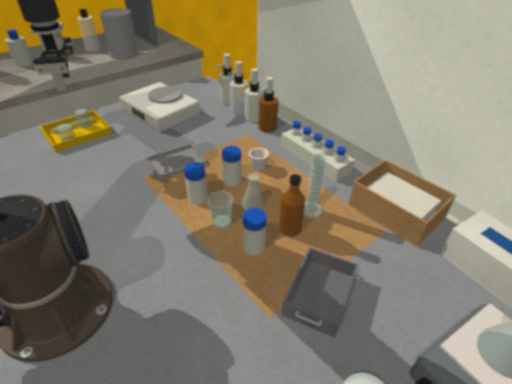

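View pics/top0.png

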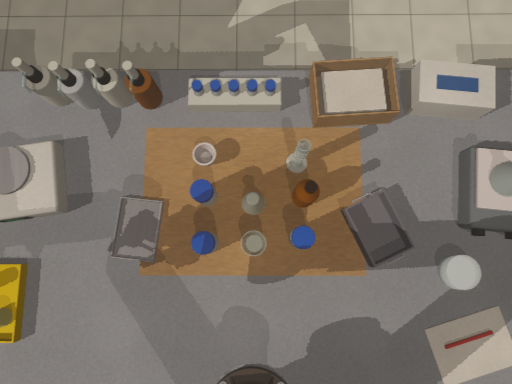

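The side view shows caps at about (195,172), (232,155) and (255,217). The top view shows caps at (202,190), (203,243) and (303,237), the steel tray on the left at (138,228) and the crate on the right at (376,227). Next I'll measure them.

```bash
cat > h.py <<'E'
import numpy as np,cv2
from cell import r
def ray(d,u,v):
    c=np.linalg.inv(d["mtx"])@np.array([u,v,1.]);P=d["pose"];return P[:3,3],P[:3,:3]@c
def onz(d,u,v,z):
    o,w=ray(d,u,v);return (o+w*(z-o[2])/w[2])[:2]
def proj(d,p):
    P=d["pose"];c=P[:3,:3].T@(np.array(p)-P[:3,3]);q=d["mtx"]@c;return q[:2]/q[2]
def caps(d):
    h=cv2.cvtColor(d["img"],cv2.COLOR_RGB2HSV)
    m=cv2.inRange(h,(105,150,60),(130,255,255))
    n,l,s,c=cv2.connectedComponentsWithStats(m)
    return [(c[i],s[i]) for i in range(1,n) if s[i][4]>150],m
E
python3 - <<'E'
from h import *
T=r.snapshot("top");S=r.snapshot("side")
for n,d in(("top",T),("side",S)):
    for c,s in caps(d)[0]: print(n,c.round(1),s, onz(d,*c,0.112).round(3),onz(d,*c,0.1).round(3))
def crop(d,x0,y0,x1,y1,k,n):
    cv2.imwrite(n,cv2.resize(cv2.cvtColor(d["img"][y0:y1,x0:x1],cv2.COLOR_RGB2BGR),None,fx=k,fy=k,interpolation=cv2.INTER_CUBIC))
crop(T,100,180,180,280,6,"pics/tray.png");crop(T,330,170,430,280,5,"pics/crate.png");crop(T,180,120,340,270,5,"pics/mid.png")
E
```

```text
top [199.3 187.4] [191 180  20  18 216] [0.575 0.132] [0.577 0.134]
top [302.8 236.4] [292 226  23  21 369] [ 0.452 -0.127] [ 0.453 -0.128]
top [198.1 242.9] [192 234  13  19 173] [0.436 0.131] [0.436 0.133]
side [231.  153.7] [223 147  17  15 214] [0.558 0.113] [0.568 0.127]
side [194.  170.9] [184 163  20  17 274] [0.429 0.108] [0.437 0.122]
side [254.  218.4] [243 208  23  22 397] [ 0.444 -0.138] [ 0.451 -0.129]
side [498.9 239.2] [484 229  28  23 238] [ 0.841 -0.534] [ 0.856 -0.532]
```

View pics/tray.png

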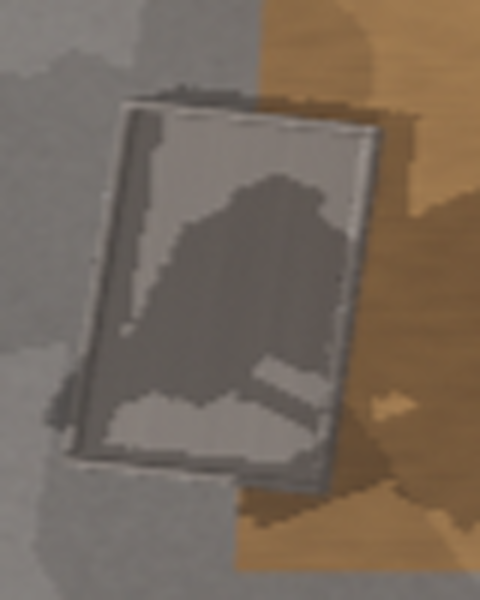

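View pics/crate.png

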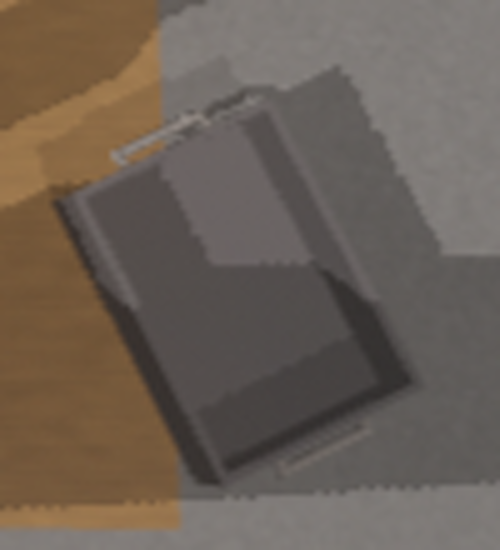

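View pics/mid.png

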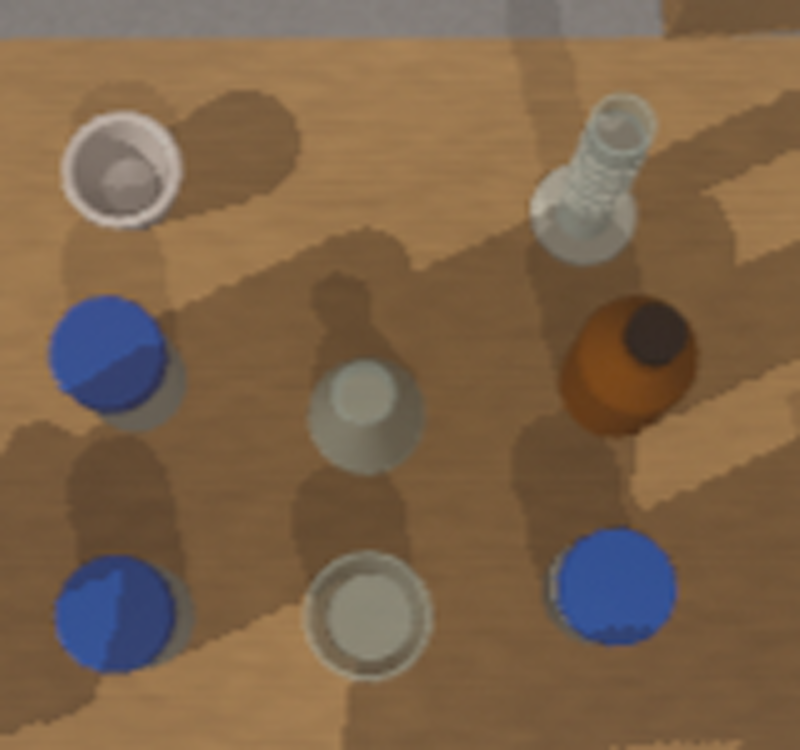

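```bash
sed -i 's/(105,150,60),(130,255,255)/(105,120,30),(130,255,255)/' h.py
python3 - <<'E'
from h import *
T=r.snapshot("top");S=r.snapshot("side")
for n,d in(("top",T),("side",S)):
    m=caps(d)[1]
    for c,s in caps(d)[0]:
        if n=="top" and not(180<c[1]<260): continue
        cn=[k for k in cv2.findContours(m,cv2.RETR_EXTERNAL,cv2.CHAIN_APPROX_NONE)[0] if cv2.contourArea(k)>150]
        print(n,c.round(1),s,onz(d,*c,0.112).round(3),onz(d,*c,0.1).round(3))
def q(off,k,pts,z):
    P=np.array([onz(T,off[0]+(u+.5)/k-.5,off[1]+(v+.5)/k-.5,z) for u,v in pts]);print(P.round(3).tolist(),P.mean(0).round(4))
    for i in range(4):
        e=P[(i+1)%4]-P[i];print(np.linalg.norm(e).round(3),np.degrees(np.arctan2(e[1],e[0])).round(1))
q((100,180),6,[(126,102),(380,127),(328,493),(68,458)],.016)
q((330,170),5,[(58,200),(268,100),(415,383),(215,485)],.05)
print("cyl",onz(T,180+583/5,120+212/5,.005),"amber",onz(T,180+615/5,120+385/5,.02),onz(T,180+655/5,120+334/5,.18),"erl",onz(T,180+366/5,120+417/5,.01),"beak",onz(T,180+368/5,120+616/5,.085),"mort",onz(T,180+123/5,120+170/5,.055))
E
```

```text
top [201.  189.9] [191 180  21  21 364] [0.569 0.128] [0.57 0.13]
top [302.8 237. ] [292 226  23  23 413] [ 0.451 -0.127] [ 0.451 -0.128]
top [202.4 242.5] [192 232  22  22 397] [0.437 0.121] [0.437 0.123]
side [231.  153.6] [223 146  17  16 234] [0.558 0.113] [0.568 0.127]
side [194.1 170.8] [184 163  20  18 293] [0.43  0.108] [0.437 0.122]
side [254.  218.4] [243 208  23  22 421] [ 0.444 -0.138] [ 0.451 -0.129]
side [498.8 239.2] [483 229  29  24 266] [ 0.84  -0.533] [ 0.856 -0.532]
[[0.565, 0.368], [0.553, 0.249], [0.386, 0.265], [0.402, 0.384]] [0.4764 0.3164]
0.12 -95.6
0.168 174.3
0.12 82.7
0.164 -5.9
[[0.525, -0.238], [0.579, -0.352], [0.429, -0.421], [0.377, -0.314]] [ 0.4775 -0.331 ]
0.126 -64.7
0.165 -155.4
0.119 116.2
0.167 27.1
cyl [ 0.66461278 -0.12583324] amber [ 0.56312752 -0.14036559] [ 0.56524318 -0.14002434] erl [ 0.54644446 -0.00260007] beak [ 0.43588077 -0.00509368] mort [0.67652857 0.12951   ]
```

The measurements agree between the two views:

| Item | Position (x, y) | Note |
|---|---|---|
| Jar A | (.569, .128) | |
| Jar B | (.437, .122) | |
| Jar C | (.451, -.127) | |
| Tray centre | (.476, .316) | long axis at about -6° |
| Crate centre | (.478, -.331) | long axis at about 26° |

Next is a helper that turns a target into a shift in tool axes.

```bash
cat >> h.py <<'E'
from scipy.spatial.transform import Rotation as R
def to(x,y,zg,xang):
    """grasp-point target, tool x world angle deg, tool down"""
    s=r.state();R0=R.from_quat(s["tool_rot"])
    a=np.radians(xang);Rt=R.from_matrix(np.array([[np.cos(a),np.sin(a),0],[np.sin(a),-np.cos(a),0],[0,0,-1]]))
    d=np.array([x,y,zg+.159])-s["ee_pos"]
    print("t",round(s["t"],2),"g",(s["ee_pos"]-[0,0,.159]).round(4),"F",s["contact_force"].round(2),"op",round(s["opening"],4))
    print("shift",R0.inv().apply(d).round(3),"rot",(R0.inv()*Rt).as_rotvec().round(3),"dist",np.linalg.norm(d).round(3))
E
python3 -c "
from h import *
to(.569,.128,.245,0)"
```

```text
t 0.3 g [0.2788 0.6147 0.2453] F [-0.09 -0.18  0.36] op 0.0874
shift [0.465 0.323 0.001] rot [ 0.001  0.    -0.426] dist 0.567
```

carry_out(series=[[0.04, 0.028, 0, 0, 0, -0.04], [0.08, 0.056, 0, 0, 0, -0.08], [0.12, 0.083, 0, 0, 0, -0.12], [0.16, 0.111, 0, 0, 0, -0.16], [0.2, 0.139, 0, 0, 0, -0.2], [0.24, 0.167, 0, 0, 0, -0.24], [0.28, 0.194, 0, 0, 0, -0.28], [0.32, 0.222, 0, 0, 0, -0.32], [0.36, 0.25, 0, 0, 0, -0.36], [0.4, 0.278, 0, 0, 0, -0.4]], hand=1, squeeze=25)

```text
t: 1.3
ee_pos: [0.5288, 0.1944, 0.405]
tool_rot: [1.0, -0.012, 0.0, -0.0]
contact_force: [0.4, 0.4, -0.1]
opening: 0.0878
```

```bash
python3 -c "
from h import *
to(.569,.128,.245,0)
for n in('top','side'):
    cv2.imwrite('pics/%s1.png'%n,cv2.cvtColor(r.snapshot(n)['img'],cv2.COLOR_RGB2BGR))
"
```

```text
t 1.3 g [0.5288 0.1944 0.246 ] F [ 0.42  0.38 -0.13] op 0.0878
shift [0.042 0.065 0.001] rot [-0.    -0.001 -0.024] dist 0.078
```

View pics/top1.png

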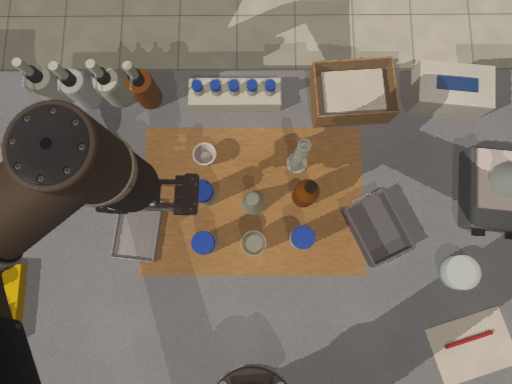

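View pics/side1.png

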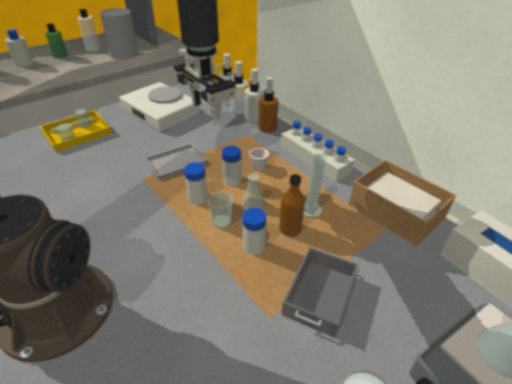

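The top view shows the gripper's long side (columns 97–200) lying along the jaw direction, world y. Nothing has been disturbed. I'll go over jar A and then down.

carry_out(series=[[0.02, 0.03, 0, 0, 0, -0.012], [0.042, 0.065, 0, 0, 0, -0.024], [0.042, 0.065, 0, 0, 0, -0.024], [0.042, 0.065, 0.03, 0, 0, -0.024], [0.042, 0.065, 0.06, 0, 0, -0.024], [0.042, 0.065, 0.09, 0, 0, -0.024], [0.042, 0.065, 0.12, 0, 0, -0.024], [0.042, 0.065, 0.145, 0, 0, -0.024], [0.042, 0.065, 0.165, 0, 0, -0.024], [0.042, 0.065, 0.165, 0, 0, -0.024]])

```text
t: 2.4
ee_pos: [0.5674, 0.1303, 0.2369]
tool_rot: [1.0, -0.001, -0.002, 0.001]
contact_force: [-0.2, 0.4, -0.0]
opening: 0.0878
```

```bash
python3 -c "
from h import *
to(.569,.128,.081,0)
for n in('side',):
    cv2.imwrite('pics/%s2.png'%n,cv2.resize(cv2.cvtColor(r.snapshot(n)['img'][60:260,120:340],cv2.COLOR_RGB2BGR),None,fx=3,fy=3))
"
```

```text
t 2.4 g [0.5674 0.1303 0.0779] F [-0.17  0.39 -0.04] op 0.0878
shift [ 0.002  0.002 -0.003] rot [ 0.002  0.005 -0.002] dist 0.004
```

View pics/side2.png

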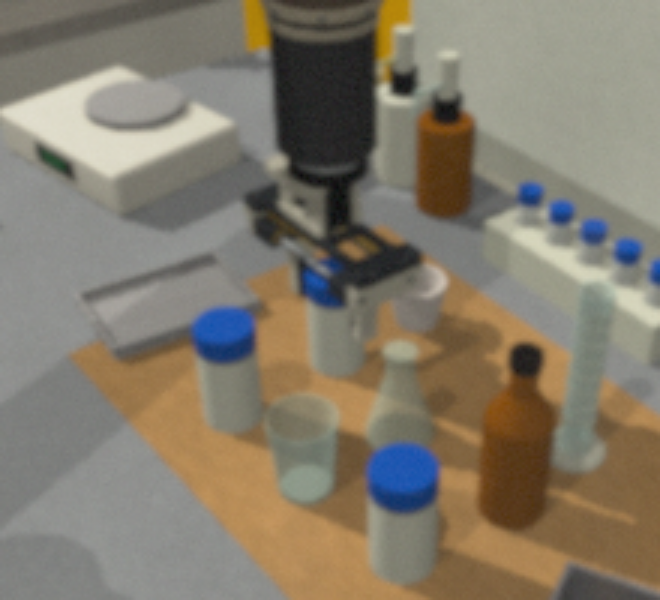

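The crop shows the fingers straddling jar A's cap and upper body at about (335,310). I'll close on it.

carry_out(series=[[0, 0, 0, 0, 0, 0], [0, 0, 0, 0, 0, 0], [0, 0, 0, 0, 0, 0], [0, 0, 0, 0, 0, 0], [0, 0, 0, 0, 0, 0], [0, 0, 0, 0, 0, 0], [0, 0, 0, 0, 0, 0]], hand=0, squeeze=25)

```text
t: 3.15
ee_pos: [0.5688, 0.1303, 0.2403]
tool_rot: [1.0, -0.001, 0.0, -0.0]
contact_force: [-0.9, -1.3, 5.8]
opening: 0.0581
```

carry_out(series=[[0, 0, -0.01, 0, 0, 0], [0, 0, -0.025, 0, 0, 0], [0, 0, -0.045, 0, 0, 0], [0, 0, -0.065, 0, 0, 0], [0, 0, -0.08, 0, 0, 0], [0, 0, -0.08, 0, 0, 0], [0, 0, -0.08, 0, 0, 0], [0, 0, -0.08, 0, 0, 0], [0, 0, -0.08, 0, 0, 0]])

```text
t: 4.05
ee_pos: [0.5683, 0.1301, 0.3187]
tool_rot: [1.0, -0.001, -0.001, 0.0]
contact_force: [0.1, 0.2, -1.1]
opening: 0.0589
```

```bash
python3 -c "
from h import *
for i in range(4):
    r.snapshot('top');s=r.state();print(s['contact_force'].round(2),s['wrist_torque'].round(3),s['effort'].round(2))
a=np.radians(-5.8);
for k in(-.038,.038):print((.476+k*np.cos(a)).round(4),(.316+k*np.sin(a)).round(4))
a=np.radians(26)
for k in(-.038,.038):print((.4775+k*np.cos(a)).round(4),(-.331+k*np.sin(a)).round(4))
to(.514,.312,.165,-5.8)
"
```

```text
[-0.36 -0.07 -1.04] [-0.059  0.006  0.058] [ -0.   -49.31  26.27   6.24   0.08  -0.  ]
[ 0.25  0.06 -1.41] [-0.023  0.062  0.08 ] [ -0.   -49.21  26.24   6.23   0.08   0.  ]
[ 0.42 -0.18 -0.83] [ 0.007 -0.026 -0.089] [ -0.   -49.13  26.23   6.23   0.08   0.  ]
[ 0.12  1.01 -0.16] [-0.056 -0.014  0.051] [ -0.   -49.08  26.23   6.24   0.08  -0.  ]
0.4382 0.3198
0.5138 0.3122
0.4433 -0.3477
0.5117 -0.3143
t 4.25 g [0.5686 0.1302 0.1602] F [ 0.12  1.01 -0.16] op 0.0586
shift [-0.055 -0.182 -0.005] rot [0.    0.001 0.099] dist 0.19
```

The mean is about -0.9 N (expected 0.6–0.9 N for empty, at least 3.4 N for full), so jar A is empty and goes to the crate. First I'll check the hold, and the crate in the side view.

```bash
python3 -c "
from h import *
d=r.snapshot('side');im=cv2.cvtColor(d['img'],cv2.COLOR_RGB2BGR)
big=cv2.resize(im[80:350,140:400],None,fx=2.2,fy=2.2,interpolation=cv2.INTER_CUBIC)
def dr(c,ang,hz,col):
    a=np.radians(ang);X=np.array([np.cos(a),np.sin(a)]);Y=np.array([-X[1],X[0]])
    P=[proj(d,[*(np.array(c)+sx*.085*X+sy*.06*Y),hz]) for sx,sy in((-1,-1),(1,-1),(1,1),(-1,1))]
    P=(np.array(P)-[140,80]+.5)*2.2
    cv2.polylines(big,[P.astype(int)],True,col,1)
dr((.4775,-.331),26,.05,(0,255,0));dr((.476,.316),-5.8,.016,(0,255,0))
cv2.imwrite('pics/side3.png',big)
to(.513,-.314,.25,26);to(.445,.05,.25,0);to(.569,.13,.25,0)
"
```

```text
t 4.3 g [0.5686 0.1302 0.1603] F [ 0.14 -0.09 -0.95] op 0.0583
shift [-0.055  0.444 -0.09 ] rot [ 0.     0.001 -0.456] dist 0.457
t 4.3 g [0.5686 0.1302 0.1603] F [ 0.14 -0.09 -0.95] op 0.0583
shift [-0.123  0.08  -0.09 ] rot [ 0.     0.001 -0.002] dist 0.172
t 4.3 g [0.5686 0.1302 0.1603] F [ 0.14 -0.09 -0.95] op 0.0583
shift [ 0.    0.   -0.09] rot [ 0.     0.001 -0.002] dist 0.09
```

View pics/side3.png

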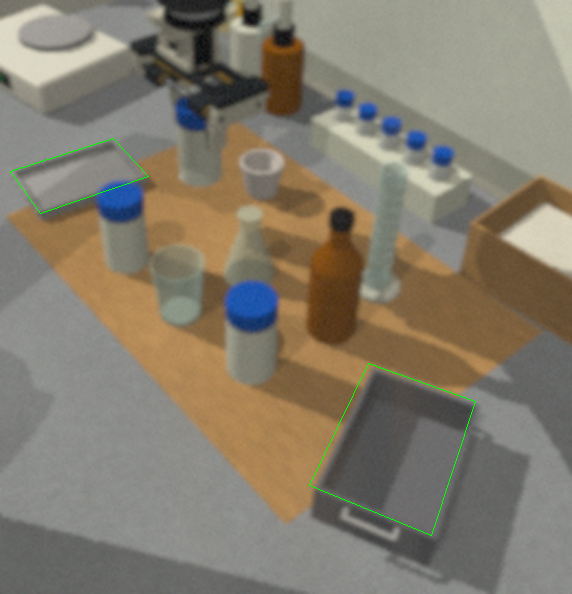

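Jar A is held aloft at about (200,145) and the projected rims sit on the tray and crate. I'll carry it to the crate.

carry_out(series=[[0, 0, -0.03, 0, 0, 0], [0, 0, -0.06, 0, 0, 0], [-0.01, 0.01, -0.09, 0, 0, 0], [-0.035, 0.03, -0.1, 0, 0, 0], [-0.06, 0.055, -0.1, 0, 0, 0], [-0.085, 0.085, -0.1, 0, 0, 0], [-0.105, 0.115, -0.1, 0, 0, -0.05], [-0.12, 0.15, -0.1, 0, 0, -0.1], [-0.125, 0.185, -0.1, 0, 0, -0.15], [-0.125, 0.22, -0.1, 0, 0, -0.2]])

```text
t: 5.3
ee_pos: [0.442, -0.0907, 0.4202]
tool_rot: [0.995, 0.1, 0.001, -0.0]
contact_force: [0.6, 0.7, -1.2]
opening: 0.0585
```

```bash
python3 -c "
from h import *
to(.513,-.314,.2,26)
"
```

```text
t 5.3 g [ 0.442  -0.0907  0.2612] F [ 0.56  0.75 -1.22] op 0.0585
shift [0.025 0.233 0.061] rot [ 0.    -0.001 -0.253] dist 0.242
```

carry_out(series=[[0.003, 0.035, 0, 0, 0, -0.04], [0.006, 0.07, 0, 0, 0, -0.08], [0.01, 0.105, 0, 0, 0, -0.12], [0.014, 0.14, 0, 0, 0, -0.16], [0.018, 0.175, 0, 0, 0, -0.2], [0.022, 0.205, 0, 0, 0, -0.23], [0.025, 0.225, 0.015, 0, 0, -0.25], [0.025, 0.233, 0.035, 0, 0, -0.253], [0.025, 0.233, 0.061, 0, 0, -0.253], [0.025, 0.233, 0.061, 0, 0, -0.253]])

```text
t: 6.3
ee_pos: [0.5124, -0.313, 0.3548]
tool_rot: [0.975, 0.223, -0.003, -0.002]
contact_force: [-0.5, 0.3, -1.2]
opening: 0.0583
```

```bash
python3 -c "
from h import *
to(.512,-.314,.088,26)
"
```

```text
t 6.3 g [ 0.5124 -0.313   0.1958] F [-0.49  0.31 -1.15] op 0.0583
shift [-0.     0.001  0.108] rot [-0.005  0.005 -0.004] dist 0.108
```

carry_out(series=[[0, 0, 0.015, 0, 0, 0], [0, 0, 0.035, 0, 0, 0], [0, 0, 0.055, 0, 0, 0], [0, 0, 0.075, 0, 0, 0], [0, 0, 0.088, 0, 0, 0], [0, 0, 0.096, 0, 0, 0], [0, 0, 0.102, 0, 0, 0], [0, 0, 0.105, 0, 0, 0], [0, 0, 0.105, 0, 0, 0], [0, 0, 0.105, 0, 0, 0]])

```text
t: 7.3
ee_pos: [0.5138, -0.3131, 0.2543]
tool_rot: [0.975, 0.224, 0.0, 0.0]
contact_force: [-0.2, 0.2, -1.3]
opening: 0.0579
```

```bash
python3 -c "
from h import *
to(.512,-.314,.0865,26)
"
```

```text
t 7.3 g [ 0.5138 -0.3131  0.0953] F [-0.2   0.16 -1.26] op 0.0579
shift [-0.002 -0.     0.009] rot [ 0.001 -0.001 -0.003] dist 0.009
```

carry_out(series=[[0, 0, 0.002, 0, 0, 0], [0, 0, 0.004, 0, 0, 0], [0, 0, 0.006, 0, 0, 0], [0, 0, 0.007, 0, 0, 0], [0, 0, 0.008, 0, 0, 0], [0, 0, 0.009, 0, 0, 0], [0, 0, 0.009, 0, 0, 0], [0, 0, 0.009, 0, 0, 0]])

```text
t: 8.1
ee_pos: [0.5136, -0.3131, 0.2453]
tool_rot: [0.975, 0.224, 0.0, 0.0]
contact_force: [-1.5, 1.1, 4.9]
opening: 0.0581
```

```bash
python3 -c "
from h import *
to(.512,-.314,.0865,26)
for i in range(3):r.snapshot('top');print(r.state()['contact_force'].round(2),r.state()['ee_pos'].round(4))
"
```

```text
t 8.1 g [ 0.5136 -0.3131  0.0863] F [-1.45  1.09  4.86] op 0.0581
shift [-0.002  0.    -0.   ] rot [ 0.    -0.    -0.002] dist 0.002
[-1.59  0.78  5.37] [ 0.5136 -0.3131  0.2453]
[-1.91  1.28  5.48] [ 0.5137 -0.3131  0.2453]
[-1.43  1.76  5.15] [ 0.5136 -0.3131  0.2453]
```

The jar is on the floor, with a contact force of about 5 N. I'll release it and lift away.

carry_out(series=[[0, 0, 0, 0, 0, 0], [0, 0, 0, 0, 0, 0], [0, 0, 0, 0, 0, 0], [0, 0, 0, 0, 0, 0], [0, 0, -0.02, 0, 0, 0], [0, 0, -0.05, 0, 0, 0], [0, 0, -0.08, 0, 0, 0], [0, 0, -0.11, 0, 0, 0], [0, 0, -0.14, 0, 0, 0], [0, 0, -0.15, 0, 0, 0]], hand=1)

```text
t: 9.25
ee_pos: [0.5141, -0.3133, 0.3983]
tool_rot: [0.975, 0.224, 0.002, 0.001]
contact_force: [0.5, 0.5, 0.2]
opening: 0.0874
```

```bash
python3 -c "
from h import *
to(.451,-.127,.236,0)
for n in('side',):
    cv2.imwrite('pics/%s4.png'%n,cv2.resize(cv2.cvtColor(r.snapshot(n)['img'][80:350,140:400],cv2.COLOR_RGB2BGR),None,fx=2.2,fy=2.2))
"
```

```text
t 9.25 g [ 0.5141 -0.3133  0.2393] F [0.53 0.46 0.25] op 0.0874
shift [ 0.025 -0.195  0.003] rot [ 0.003 -0.004  0.452] dist 0.197
```

View pics/side4.png

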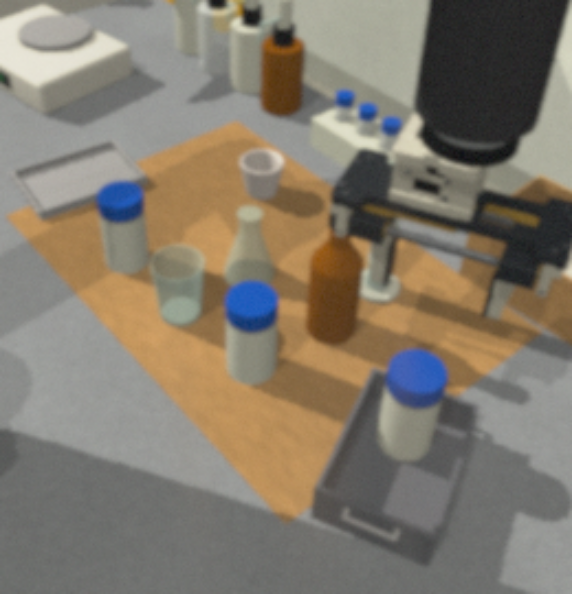

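Jar A stands upright in the crate, at about (415,405) in the crop. Jar C is next.

carry_out(series=[[0.004, -0.03, 0, 0, 0, 0.07], [0.008, -0.065, 0, 0, 0, 0.15], [0.013, -0.1, 0, 0, 0, 0.23], [0.018, -0.135, 0, 0, 0, 0.31], [0.022, -0.165, 0, 0, 0, 0.39], [0.025, -0.185, 0, 0, 0, 0.44], [0.025, -0.195, 0, 0, 0, 0.452], [0.025, -0.195, 0, 0, 0, 0.452], [0.025, -0.195, 0, 0, 0, 0.452], [0.025, -0.195, 0, 0, 0, 0.452]])

```text
t: 10.3
ee_pos: [0.4512, -0.127, 0.3942]
tool_rot: [1.0, -0.0, -0.0, 0.0]
contact_force: [0.2, 0.4, -0.1]
opening: 0.0874
```

```bash
python3 -c "
from h import *
to(.451,-.127,.081,0)
"
```

```text
t 10.3 g [ 0.4512 -0.127   0.2352] F [ 0.2   0.41 -0.12] op 0.0874
shift [-0.    -0.     0.154] rot [ 0.     0.001 -0.001] dist 0.154
```

carry_out(series=[[0, 0, 0.03, 0, 0, 0], [0, 0, 0.06, 0, 0, 0], [0, 0, 0.09, 0, 0, 0], [0, 0, 0.115, 0, 0, 0], [0, 0, 0.135, 0, 0, 0], [0, 0, 0.148, 0, 0, 0], [0, 0, 0.154, 0, 0, 0], [0, 0, 0.154, 0, 0, 0], [0, 0, 0.154, 0, 0, 0]])

```text
t: 11.2
ee_pos: [0.4514, -0.1269, 0.241]
tool_rot: [1.0, -0.0, 0.0, 0.0]
contact_force: [-0.1, 0.5, 0.5]
opening: 0.0876
```

carry_out(series=[[0, 0, 0, 0, 0, 0], [0, 0, 0, 0, 0, 0], [0, 0, 0, 0, 0, 0], [0, 0, 0, 0, 0, 0], [0, 0, 0, 0, 0, 0], [0, 0, 0, 0, 0, 0], [0, 0, 0, 0, 0, 0]], hand=0)

```text
t: 11.9
ee_pos: [0.4512, -0.1267, 0.241]
tool_rot: [1.0, -0.0, 0.0, 0.0]
contact_force: [-0.6, -2.4, 5.3]
opening: 0.058
```

carry_out(series=[[0, 0, -0.01, 0, 0, 0], [0, 0, -0.025, 0, 0, 0], [0, 0, -0.045, 0, 0, 0], [0, 0, -0.065, 0, 0, 0], [0, 0, -0.08, 0, 0, 0], [0, 0, -0.09, 0, 0, 0], [0, 0, -0.09, 0, 0, 0], [0, 0, -0.09, 0, 0, 0], [0, 0, -0.09, 0, 0, 0], [0, 0, -0.09, 0, 0, 0]])

```text
t: 12.9
ee_pos: [0.4508, -0.1267, 0.3298]
tool_rot: [1.0, -0.0, -0.001, 0.0]
contact_force: [-0.9, 0.6, -4.4]
opening: 0.0579
```

```bash
python3 -c "
from h import *
for i in range(4):
    r.snapshot('top');s=r.state();print(s['contact_force'].round(2))
to(.451,-.127,.24,0)
cv2.imwrite('pics/side5.png',cv2.resize(cv2.cvtColor(r.snapshot('side')['img'][80:350,140:400],cv2.COLOR_RGB2BGR),None,fx=2.2,fy=2.2))
"
```

```text
[ 0.03  0.57 -4.87]
[ 0.08 -0.23 -3.64]
[-0.25  0.2  -5.33]
[-1.11 -0.01 -4.99]
t 13.1 g [ 0.451  -0.1266  0.1713] F [-1.11 -0.01 -4.99] op 0.0578
shift [-0.     0.    -0.069] rot [ 0.     0.001 -0.001] dist 0.069
```

View pics/side5.png

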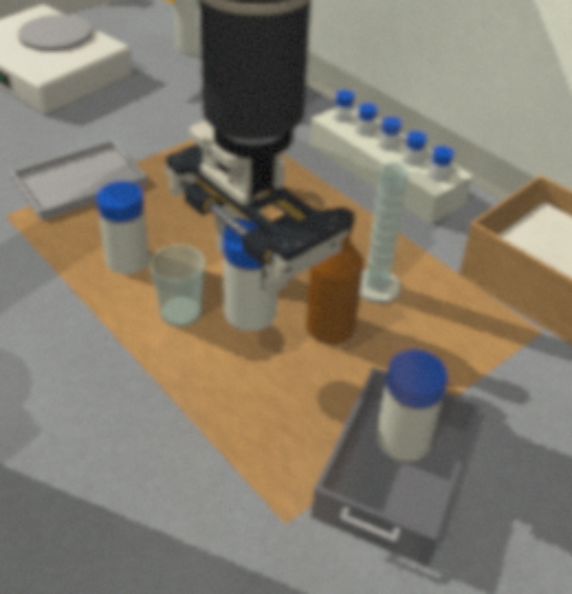

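The reading is about -4.7 N and the jar is visibly held, so C is full. I'll lift it and go left to the tray's far slot.

carry_out(series=[[0, 0, -0.025, 0, 0, 0], [0, 0, -0.05, 0, 0, 0], [0, -0.01, -0.075, 0, 0, 0], [0.005, -0.035, -0.08, 0, 0, 0], [0.01, -0.07, -0.08, 0, 0, 0], [0.015, -0.105, -0.08, 0, 0, 0.02], [0.02, -0.14, -0.08, 0, 0, 0.04], [0.025, -0.175, -0.08, 0, 0, 0.06], [0.03, -0.21, -0.08, 0, 0, 0.08], [0.035, -0.245, -0.08, 0, 0, 0.1]])

```text
t: 14.15
ee_pos: [0.4861, 0.1198, 0.4107]
tool_rot: [0.999, -0.051, 0.0, -0.0]
contact_force: [-0.3, -0.7, -4.7]
opening: 0.0586
```

```bash
python3 -c "
from h import *
to(.514,.312,.2,-5.8)
"
```

```text
t 14.15 g [0.4861 0.1198 0.2517] F [-0.34 -0.74 -4.72] op 0.0586
shift [ 0.008 -0.194  0.052] rot [-0. -0. -0.] dist 0.201
```

carry_out(series=[[0.001, -0.035, 0, 0, 0, 0], [0.003, -0.07, 0, 0, 0, 0], [0.004, -0.105, 0, 0, 0, 0], [0.006, -0.14, 0, 0, 0, 0], [0.007, -0.17, 0.01, 0, 0, 0], [0.008, -0.185, 0.025, 0, 0, 0], [0.008, -0.194, 0.05, 0, 0, 0], [0.008, -0.194, 0.075, 0, 0, 0], [0.008, -0.194, 0.1, 0, 0, 0], [0.008, -0.194, 0.12, 0, 0, 0]])

```text
t: 15.15
ee_pos: [0.5133, 0.31, 0.2883]
tool_rot: [0.999, -0.05, -0.001, 0.001]
contact_force: [0.4, -0.1, -5.2]
opening: 0.0578
```

carry_out(series=[[0, 0, 0.012, 0, 0, 0], [0, 0, 0.022, 0, 0, 0], [0, 0, 0.03, 0, 0, 0], [0, 0, 0.034, 0, 0, 0], [0, 0, 0.034, 0, 0, 0], [0, 0, 0.034, 0, 0, 0], [0, 0, 0.034, 0, 0, 0]])

```text
t: 15.85
ee_pos: [0.5139, 0.3107, 0.2574]
tool_rot: [0.999, -0.05, 0.0, -0.0]
contact_force: [0.6, -0.2, -4.1]
opening: 0.058
```

```bash
python3 -c "
from h import *
to(.514,.312,.087,-5.8)
"
```

```text
t 15.85 g [0.5139 0.3107 0.0984] F [ 0.57 -0.18 -4.1 ] op 0.058
shift [-0.    -0.001  0.011] rot [-0.001 -0.001  0.001] dist 0.011
```

carry_out(series=[[0, 0, 0.003, 0, 0, 0], [0, 0, 0.005, 0, 0, 0], [0, 0, 0.007, 0, 0, 0], [0, 0, 0.009, 0, 0, 0], [0, 0, 0.01, 0, 0, 0], [0, 0, 0.011, 0, 0, 0], [0, 0, 0.011, 0, 0, 0], [0, 0, 0.011, 0, 0, 0]])

```text
t: 16.65
ee_pos: [0.5138, 0.3104, 0.2461]
tool_rot: [0.999, -0.05, 0.0, -0.0]
contact_force: [-1.2, -2.1, 1.5]
opening: 0.0582
```

carry_out(series=[[0, 0, 0, 0, 0, 0], [0, 0, 0, 0, 0, 0], [0, 0, 0, 0, 0, 0], [0, 0, 0, 0, 0, 0], [0, 0, -0.02, 0, 0, 0], [0, 0, -0.05, 0, 0, 0], [0, 0, -0.08, 0, 0, 0], [0, 0, -0.11, 0, 0, 0], [0, 0, -0.14, 0, 0, 0], [0, 0, -0.15, 0, 0, 0]], hand=1)

```text
t: 17.65
ee_pos: [0.5143, 0.3109, 0.3995]
tool_rot: [0.999, -0.05, 0.002, -0.002]
contact_force: [0.4, 0.1, 0.0]
opening: 0.0871
```

```bash
python3 -c "
from h import *
to(.437,.122,.236,0)
cv2.imwrite('pics/side6.png',cv2.resize(cv2.cvtColor(r.snapshot('side')['img'][80:350,140:400],cv2.COLOR_RGB2BGR),None,fx=2.2,fy=2.2))
"
```

```text
t 17.65 g [0.5143 0.3109 0.2405] F [0.41 0.15 0.02] op 0.0871
shift [-0.058  0.196  0.003] rot [-0.004 -0.004 -0.1  ] dist 0.204
```

View pics/side6.png

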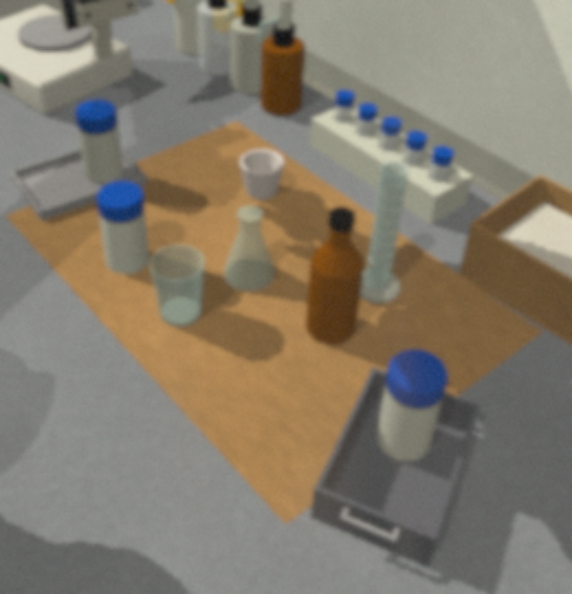

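Jar C stands in the tray at about (98,140). Jar B is next.

carry_out(series=[[-0.01, 0.035, 0, 0, 0, -0.02], [-0.02, 0.07, 0, 0, 0, -0.04], [-0.03, 0.105, 0, 0, 0, -0.06], [-0.04, 0.14, 0, 0, 0, -0.08], [-0.05, 0.17, 0, 0, 0, -0.1], [-0.056, 0.19, 0, 0, 0, -0.1], [-0.058, 0.196, 0, 0, 0, -0.1], [-0.058, 0.196, 0, 0, 0, -0.1], [-0.058, 0.196, 0, 0, 0, -0.1], [-0.058, 0.196, 0, 0, 0, -0.1]])

```text
t: 18.7
ee_pos: [0.4368, 0.1222, 0.3954]
tool_rot: [1.0, -0.0, -0.0, 0.0]
contact_force: [0.2, -0.2, 0.1]
opening: 0.0878
```

```bash
python3 -c "
from h import *
to(.437,.122,.081,0)
"
```

```text
t 18.7 g [0.4368 0.1222 0.2364] F [ 0.19 -0.18  0.14] op 0.0878
shift [0.    0.    0.155] rot [ 0.  0. -0.] dist 0.155
```

carry_out(series=[[0, 0, 0.03, 0, 0, 0], [0, 0, 0.06, 0, 0, 0], [0, 0, 0.09, 0, 0, 0], [0, 0, 0.115, 0, 0, 0], [0, 0, 0.135, 0, 0, 0], [0, 0, 0.149, 0, 0, 0], [0, 0, 0.155, 0, 0, 0], [0, 0, 0.155, 0, 0, 0], [0, 0, 0.155, 0, 0, 0]])

```text
t: 19.6
ee_pos: [0.4367, 0.1218, 0.2411]
tool_rot: [1.0, -0.0, 0.0, -0.0]
contact_force: [-0.2, -0.0, 0.0]
opening: 0.0877
```

carry_out(series=[[0, 0, 0, 0, 0, 0], [0, 0, 0, 0, 0, 0], [0, 0, 0, 0, 0, 0], [0, 0, 0, 0, 0, 0], [0, 0, 0, 0, 0, 0], [0, 0, 0, 0, 0, 0], [0, 0, 0, 0, 0, 0]], hand=0)

```text
t: 20.3
ee_pos: [0.4364, 0.1214, 0.2409]
tool_rot: [1.0, -0.0, 0.0, -0.0]
contact_force: [-0.2, -0.9, 3.9]
opening: 0.0575
```

carry_out(series=[[0, 0, -0.01, 0, 0, 0], [0, 0, -0.025, 0, 0, 0], [0, 0, -0.045, 0, 0, 0], [0, 0, -0.065, 0, 0, 0], [0, 0, -0.08, 0, 0, 0], [0, 0, -0.09, 0, 0, 0], [0, 0, -0.09, 0, 0, 0], [0, 0, -0.09, 0, 0, 0], [0, 0, -0.09, 0, 0, 0], [0, 0, -0.09, 0, 0, 0]])

```text
t: 21.3
ee_pos: [0.4361, 0.1212, 0.3299]
tool_rot: [1.0, -0.0, -0.001, 0.0]
contact_force: [-0.4, -1.8, -1.1]
opening: 0.0577
```

```bash
python3 -c "
from h import *
for i in range(4):
    r.snapshot('top');s=r.state();print(s['contact_force'].round(2))
to(.438,.32,.17,-5.8);to(.44,-.09,.245,0)
cv2.imwrite('pics/side7.png',cv2.resize(cv2.cvtColor(r.snapshot('side')['img'][80:350,140:400],cv2.COLOR_RGB2BGR),None,fx=2.2,fy=2.2))
"
```

```text
[-0.51 -0.12 -0.71]
[-1.02  0.03 -0.27]
[ 0.05 -0.14 -0.44]
[ 0.15  0.06 -0.47]
t 21.5 g [0.4363 0.1213 0.1713] F [ 0.15  0.06 -0.47] op 0.0573
shift [ 0.002 -0.199  0.001] rot [0.    0.001 0.1  ] dist 0.199
t 21.5 g [0.4363 0.1213 0.1713] F [ 0.15  0.06 -0.47] op 0.0573
shift [ 0.004  0.211 -0.074] rot [ 0.     0.001 -0.001] dist 0.224
```

View pics/side7.png

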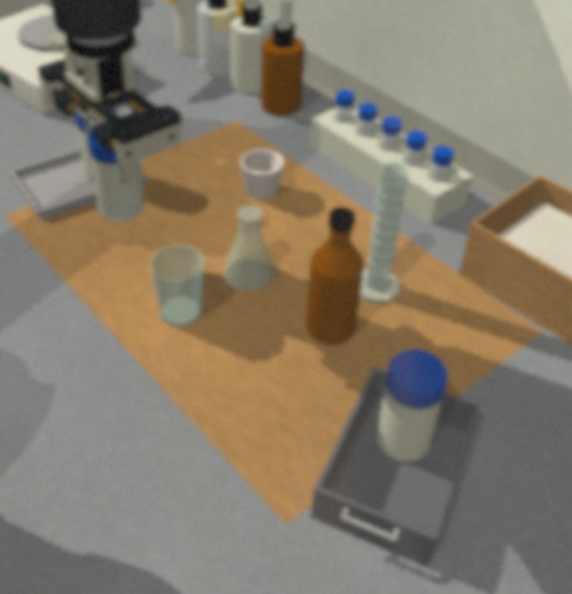

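The reading is about -0.5 N and the jar is held, so B is empty and goes to the crate's near slot at (.443, -.348).

carry_out(series=[[0, 0, -0.025, 0, 0, 0], [0, 0, -0.05, 0, 0, 0], [0, 0.01, -0.075, 0, 0, 0], [0.005, 0.035, -0.08, 0, 0, 0], [0.01, 0.07, -0.08, 0, 0, 0], [0.01, 0.105, -0.08, 0, 0, -0.04], [0.01, 0.14, -0.08, 0, 0, -0.08], [0.01, 0.175, -0.08, 0, 0, -0.12], [0.01, 0.21, -0.08, 0, 0, -0.16], [0.01, 0.245, -0.08, 0, 0, -0.2]])

```text
t: 22.55
ee_pos: [0.4458, -0.1251, 0.4107]
tool_rot: [0.995, 0.1, 0.0, 0.0]
contact_force: [0.7, 0.8, -0.5]
opening: 0.0576
```

```bash
python3 -c "
from h import *
to(.443,-.348,.25,26)
"
```

```text
t 22.55 g [ 0.4458 -0.1251  0.2517] F [ 0.69  0.84 -0.54] op 0.0576
shift [-0.047  0.218  0.002] rot [ 0.    -0.    -0.253] dist 0.223
```

carry_out(series=[[-0.007, 0.035, 0, 0, 0, -0.04], [-0.015, 0.07, 0, 0, 0, -0.08], [-0.022, 0.105, 0, 0, 0, -0.12], [-0.03, 0.14, 0, 0, 0, -0.16], [-0.037, 0.175, 0, 0, 0, -0.2], [-0.043, 0.2, 0, 0, 0, -0.24], [-0.046, 0.214, 0, 0, 0, -0.253], [-0.047, 0.218, 0, 0, 0, -0.253], [-0.047, 0.218, 0, 0, 0, -0.253], [-0.047, 0.218, 0, 0, 0, -0.253]])

```text
t: 23.55
ee_pos: [0.4432, -0.3461, 0.4106]
tool_rot: [0.975, 0.224, -0.0, -0.0]
contact_force: [-0.1, -0.2, -1.2]
opening: 0.0574
```

```bash
python3 -c "
from h import *
to(.443,-.348,.087,26)
for n,d in(('side',r.snapshot('side')),('top',r.snapshot('top'))):
    y,x=(80,140) if n=='side' else (120,250)
    cv2.imwrite('pics/%s8.png'%n,cv2.resize(cv2.cvtColor(d['img'][y:y+270,x:x+260],cv2.COLOR_RGB2BGR),None,fx=2.2,fy=2.2))
"
```

```text
t 23.55 g [ 0.4432 -0.3461  0.2516] F [-0.05 -0.2  -1.19] op 0.0574
shift [-0.001  0.002  0.165] rot [-0.     0.    -0.002] dist 0.165
```

View pics/side8.png

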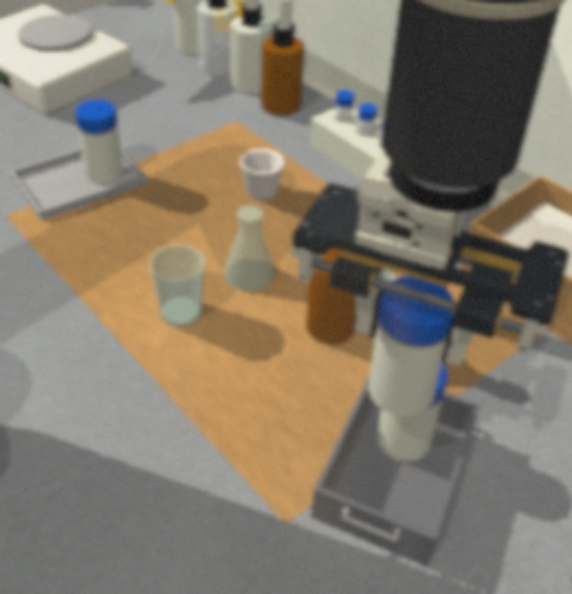

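Jar B hangs above the near half of the crate, clear of jar A. I'll lower it.

carry_out(series=[[0, 0, 0.02, 0, 0, 0], [0, 0, 0.045, 0, 0, 0], [0, 0, 0.07, 0, 0, 0], [0, 0, 0.095, 0, 0, 0], [0, 0, 0.118, 0, 0, 0], [0, 0, 0.135, 0, 0, 0], [0, 0, 0.147, 0, 0, 0], [0, 0, 0.152, 0, 0, 0], [0, 0, 0.154, 0, 0, 0], [0, 0, 0.154, 0, 0, 0]])

```text
t: 24.65
ee_pos: [0.4435, -0.3466, 0.2572]
tool_rot: [0.975, 0.224, 0.0, 0.0]
contact_force: [0.6, -0.9, -1.5]
opening: 0.0576
```

carry_out(series=[[0, 0, 0.002, 0, 0, 0], [0, 0, 0.004, 0, 0, 0], [0, 0, 0.006, 0, 0, 0], [0, 0, 0.008, 0, 0, 0], [0, 0, 0.009, 0, 0, 0], [0, 0, 0.01, 0, 0, 0], [0, 0, 0.0105, 0, 0, 0], [0, 0, 0.0105, 0, 0, 0], [0, 0, 0.0105, 0, 0, 0]])

```text
t: 25.55
ee_pos: [0.4432, -0.3467, 0.2462]
tool_rot: [0.975, 0.224, -0.0, 0.0]
contact_force: [-0.0, -0.6, -0.7]
opening: 0.0575
```

carry_out(series=[[0, 0, 0.0005, 0, 0, 0], [0, 0, 0.001, 0, 0, 0], [0, 0, 0.001, 0, 0, 0], [0, 0, 0.001, 0, 0, 0]])

```text
t: 25.95
ee_pos: [0.4433, -0.3467, 0.2459]
tool_rot: [0.975, 0.224, 0.0, 0.0]
contact_force: [-1.2, 1.0, 5.6]
opening: 0.0575
```

Contact confirmed at 5.6 N. I'll release and lift.

carry_out(series=[[0, 0, 0, 0, 0, 0], [0, 0, 0, 0, 0, 0], [0, 0, 0, 0, 0, 0], [0, 0, 0, 0, 0, 0], [0, 0, -0.02, 0, 0, 0], [0, 0, -0.05, 0, 0, 0], [0, 0, -0.08, 0, 0, 0], [0, 0, -0.11, 0, 0, 0], [0, 0, -0.14, 0, 0, 0], [0, 0, -0.15, 0, 0, 0]], hand=1)

```text
t: 26.95
ee_pos: [0.4436, -0.347, 0.3986]
tool_rot: [0.975, 0.224, 0.002, 0.002]
contact_force: [0.4, -0.3, 0.5]
opening: 0.0876
```

carry_out(series=[[0, 0, 0, 0, 0, 0], [0, 0, 0, 0, 0, 0]])

```text
t: 27.15
ee_pos: [0.4429, -0.3464, 0.3941]
tool_rot: [0.975, 0.224, -0.0, -0.001]
contact_force: [-0.8, -0.2, -0.2]
opening: 0.0877
```

```bash
python3 -c "
from h import *
T=r.snapshot('top');S=r.snapshot('side')
for n,d in(('top',T),('side',S)):
    for c,s in caps(d)[0]: print(n,c.round(1),s,onz(d,*c,.117).round(3),onz(d,*c,.105).round(3))
    cv2.imwrite('pics/%s9.png'%n,cv2.resize(cv2.cvtColor(d['img'],cv2.COLOR_RGB2BGR),None,fx=1.5,fy=1.5))
s=r.state();print(s['ee_pos'],s['opening'],s['contact_force'])
"
```

```text
top [127.7 211.7] [117 201  23  23 406] [0.513 0.309] [0.514 0.313]
side [183.  132.1] [174 125  18  15 223] [0.504 0.294] [0.513 0.312]
side [498.8 239.2] [483 229  29  24 270] [ 0.834 -0.534] [ 0.849 -0.532]
side [322.8 265.4] [ 304  239   39   53 1191] [ 0.467 -0.338] [ 0.475 -0.332]
[ 0.44283583 -0.34647109  0.39356274] 0.0874984069961206 [ 0.27554708 -0.07152812 -0.52993849]
```

View pics/side9.png

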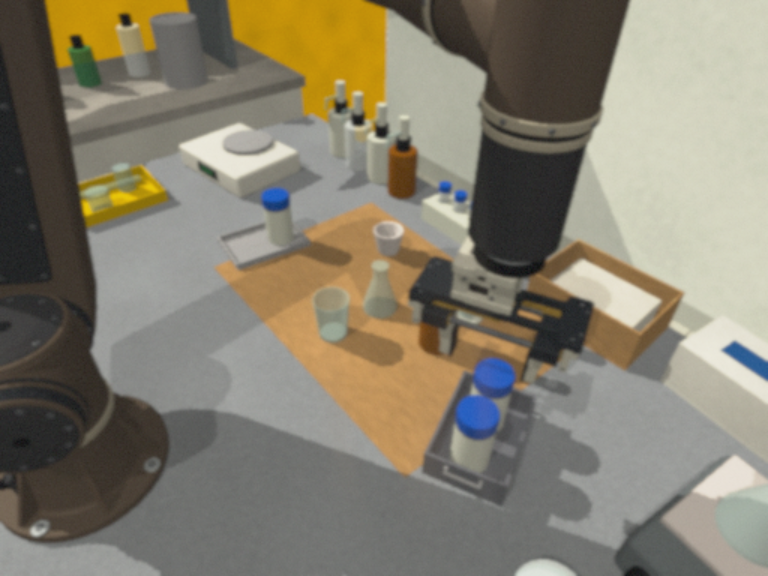

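View pics/top9.png

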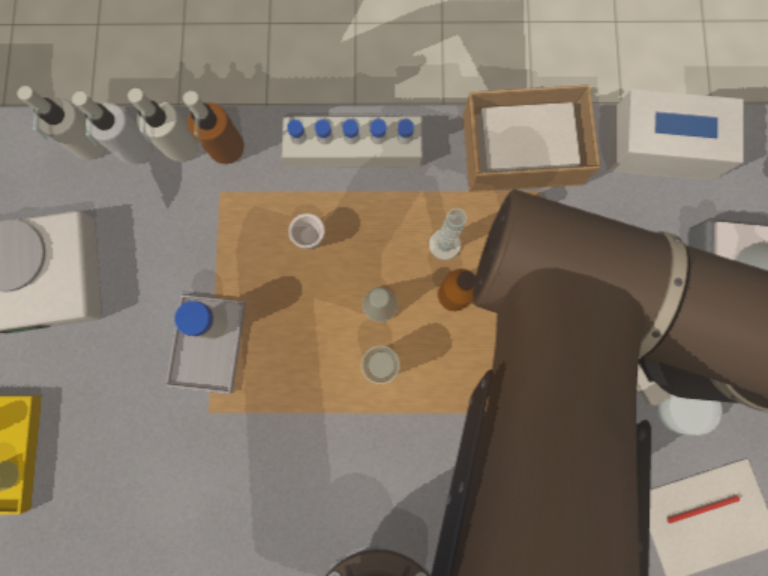

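The side view shows both empty jars upright in the crate, with caps at about (494,378) and (477,417). The full jar is upright in the tray at about (277,215). The top view shows all five bystanders standing where they were, and the arm is clear of everything.

```bash
python3 -c "
from cell import r
print(r.hand_in())"
```

```text
the job is handed in; nothing more can be done
None
```

All three jars are sorted and the job was handed in at about 27 s, well inside the 72 s limit. No verdict was reported.

| Jar, by start position (x, y) | Wrist force when lifted | Result | Placed in |
|---|---|---|---|
| (.451, -.127) | about -4.7 N | full | stock tray, far slot |
| (.569, .128) | about -0.9 N | empty | wash crate, far slot |
| (.437, .122) | about -0.5 N | empty | wash crate, near slot |

- **Setting down:** I lowered each jar in small steps until the wrist force showed it resting on the floor (about 1.5 to 5.6 N upward), then released it.
- **Last checks:** The final pictures show all three jars upright in their containers. The cylinder, amber bottle, beaker, mortar and flask look to be standing where they were, judged by eye and not re-measured. The gripper was open, with its tips about 0.1 m above the jars.
- **Limits of the checks:** Single force readings scatter by about 0.5 N, but full and empty differ by about 4 N, so the sorting is clear. In the last picture from above, the arm hid the crate, so I checked the two jars there from the side view only. Their caps merged into one patch in the colour mask, so I judged those two by eye.

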